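# Drain the rinsed blender couplings

## Task

One blender drive coupling has been left on the bench: put it into the metal draining tote with the other two, while the tote stands on the bench. Then lift the tote by its carrying bar clear of the bench and tilt it so that all three couplings slide into the corner with the pouring spout, and finish while still holding it up roughly above where it stood, tilted and still, with that corner lowest. Leave the other things on the bench where they are.

Things in the scene. Friction and masses are not known exactly. Their poses are not given: they have to be found in the camera images.
- tote: open tote of bright metal, outside 288 mm (its x) by 208 mm (its y), walls 50 mm high, walls and floor 4 mm thick, about 0.4 kg empty; origin: centre of its underside, z up. A carrying bar spans its middle, a pouring spout marks one corner. Floor and walls are slippery: a coupling slides on them at about 12 degrees of slope (9 to 14), but couplings rub more on one another
- handle_mid (a point): middle of the tote's straight black carrying bar, 115 mm above the underside (axes: the tote's). The bar runs 300 mm along the tote's x at y = 0, 14 mm thick in y, from 105 to 125 mm high, rigid, on an upright strap (6 mm thick, 20 mm wide) at each end wall. Grip here, fingers closing along the tote's y
- drain_corner (a point): inner corner of the tote's floor at the spout: x = -140, y = +100, z = 4 mm in the tote's frame (axes: the tote's). Here both walls are only 34 mm high for the last 45 mm, and the spout sticks about 30 mm out diagonally, 30 to 44 mm above the underside
- coupling_bench: the coupling left on the bench, standing flat near the tote, on one side or the other; black plastic drive coupling: a disc 36 mm across and 14 mm high with a steel hub 20 mm across and 7 mm high on its top (21 mm overall); about 45 g; origin: centre of its underside, z axis up through the hub
- coupling_a: a coupling lying flat inside the tote, hub up; black plastic drive coupling: a disc 36 mm across and 14 mm high with a steel hub 20 mm across and 7 mm high on its top (21 mm overall); about 45 g; origin: centre of its underside, z axis up through the hub
- gasket: flat black rubber ring, 68 mm outside, 48 mm inside, 8 mm high, loose on the bench; origin: centre of its underside. Leave alone
- jar_cap: black jar cap with a stepped top, 72 mm across and 26 mm high, loose on the bench; origin: centre of its underside. Leave alone
- paper_roll: white paper roll standing on end, 104 mm across, 100 mm high, loose; origin: centre of its underside. Leave alone
- mixing_bowl: steel bowl, 170 mm across the rim, 70 mm high, loose; origin: centre of its underside. Leave alone
- coupling_b: a coupling lying flat inside the tote, hub up; black plastic drive coupling: a disc 36 mm across and 14 mm high with a steel hub 20 mm across and 7 mm high on its top (21 mm overall); about 45 g; origin: centre of its underside, z axis up through the hub
There are look-alikes about, which are no part of the job. What is shaped like the coupling_bench but orange is not meant.

How it is judged:
On the way, in this order (a step that is already met when the one before it is completed fails the run):
1. the coupling from the bench lies in the tote, let go, while the tote stands on the bench (x of coupling_bench in the frame of tote between -0.14 and 0.14 m and y of coupling_bench in the frame of tote between -0.1 and 0.1 m and z of coupling_bench in the frame of tote between -0.005 and 0.045 m and contact force between the fingers and coupling_bench below 0.1 N and height (world z) of tote below 0.008 m and angle between tote's own z axis and vertical below 0.1 rad), for 0.2 s.
2. the tote is lifted off the bench in the fingers (height (world z) of tote above 0.03 m and height (world z) of drain_corner above 0.025 m and contact force between the fingers and tote above 1 N), for 0.2 s.
At the end, for the whole second after the job is handed in: All three couplings lie still in the tote, within 110 mm of the inner spout corner; the tote is held still in the fingers, touching nothing else, 20 mm or more above the bench, bar within 320 mm of its start, tilted 15 to 50 degrees with the spout corner lowest (4 degrees or more each side) (x of coupling_bench in the frame of tote between -0.14 and 0.14 m and y of coupling_bench in the frame of tote between -0.1 and 0.1 m and z of coupling_bench in the frame of tote between -0.005 and 0.045 m and distance between each of coupling_bench, coupling_a, coupling_b and drain_corner below 0.11 m and linear speed of each of coupling_bench, coupling_a, coupling_b, tote below 0.03 m/s and x of coupling_a in the frame of tote between -0.14 and 0.14 m and y of coupling_a in the frame of tote between -0.1 and 0.1 m and z of coupling_a in the frame of tote between -0.005 and 0.045 m and x of coupling_b in the frame of tote between -0.14 and 0.14 m and y of coupling_b in the frame of tote between -0.1 and 0.1 m and z of coupling_b in the frame of tote between -0.005 and 0.045 m and angle between tote's own z axis and vertical between 0.26 and 0.87 rad and angle between tote's own x axis and vertical below 1.5 rad and angle between tote's own y axis and vertical above 1.64 rad and contact force between the fingers and tote above 1 N and angular speed of tote below 0.1 rad/s and contact force between tote and gasket below 0.3 N and contact force between tote and jar_cap below 0.3 N and contact force between tote and paper_roll below 0.3 N and contact force between tote and mixing_bowl below 0.3 N and distance of handle_mid from where it was at the start of the episode below 0.32 m and height (world z) of drain_corner above 0.025 m); the arm keeps its last pose, push and grip.
It fails at once if the gasket is disturbed (moved more than 30 mm) (distance of gasket from where it was at the start of the episode above 0.03 m).
It fails at once if the jar cap is disturbed (moved more than 30 mm) (distance of jar_cap from where it was at the start of the episode above 0.03 m).
It fails at once if the paper roll is disturbed (moved more than 30 mm) (distance of paper_roll from where it was at the start of the episode above 0.03 m).
It fails at once if the mixing bowl is disturbed (moved more than 30 mm) (distance of mixing_bowl from where it was at the start of the episode above 0.03 m).
It also fails if it takes over 64 s, if anything falls off the work surface, if the arm or the gripper's body presses on something with over 40 N, if the wrist force passes 120 N, or if a joint passes its speed limit or range.

## Robot

A 7-joint arm with a two-finger parallel gripper is mounted at the origin on the work surface. World frame = base frame: x ahead of the robot, y to its left, z up, the work surface at z = 0. Lengths are in m, angles in rad, forces in N, time in s.
With the tool pointing down it reaches from about 0.425 to 0.95 m from the base axis. Payload 16.7 kg.
Tool frame: the origin (TCP) lies midway between the tips of the shut fingers; the grasp point (between the pads) lies 19 mm behind it; z points along the fingers, y is the line along which they close (so a half turn about z gives the same grasp; the last joint's range is limited). The gripper opens to 94 mm and grips with 3 to 60 N. Pads are 16 mm wide; open, the fingers measure 119 mm over their backs; the gripper's body (75 mm by 177 mm) begins 78 mm behind the grasp point.
Start: joints at [-1.482, 0.426, 0.074, 1.606, -0.034, 1.111, -0.067], TCP at [0.16, 0.656, 0.168] pointing down, gripper open.
Joint ranges: [-2.85, 2.85], [-0.5, 2.14], [-1.23, 1.37], [0.21, 2.46], [-1.02, 4.16], [0.16, 2.05], [-2.73, 2.73]. Speed limits (rad/s): [1.89, 1.89, 2.39, 2.39, 3.01, 3.01, 3.01].

## Interface

Orientations are given as a rotation vector (axis times angle).
In Python, from bench import read_state, get_image, sign_off gives the robot as it stands.
- The arm moves only by the shell command python3 -m crank 'ROWS'. ROWS is JSON, a list of rows, each a list of 7 numbers: the turn, a rotation vector about the tool's x, y, z in units of 5 degrees (1.0 is 5 degrees), then the shift along the tool's x, y, z in units of 30 mm (1.0 is 30 mm), then the opening, from 0 (shut) to 1 (fully open). In form: [[ax, ay, az, dx, dy, dz, claw], ...]. A call has 1 to 5 rows; each row shifts and turns the commanded pose from where the row before left it, along the tool's axes as they then stand; what a row does not reach is not made up. A row lasts 1/10 s, in which the tool goes at most 50 mm and 8.59 degrees, less where a joint would pass 70% of its speed; a pose out of reach is approached as far as the arm can. A call is refused whole if a number of a shift passes 1 or a number of a turn 1, either way. A call with a gripper value outside its range is refused whole. The fingers move at their own pace and stop on an object; the grip force is fixed at half the most. Time passes only in rows, so rows that do not move let the fingers close. It gives the time, the measured TCP pose, the force, the opening and the grip force at its end, in the units of the state.
- read_state(): the state, without advancing time (a new reading comes with each control period).
- get_image(name): name is "side" or "top" or "wrist"; returns a dict with "color" (480x640x3 uint8, red, green, blue), "fx", "fy", "cx", "cy" (pixels), "pose" (4x4, takes a point from camera to world coordinates). Camera axes: x right, y down, z forward; pixel columns grow to the right and rows downward; lengths in m; the calibration is good to about 2 mm. A picture is of the moment at which its call begins. There is no depth.
- sign_off(): hands the job in; it is judged then, once.
The state is a dict: "time_s": time; "joint_positions": joint angles; "joint_velocities": joint speeds; "effort": joint torques, N m; "tool_pos": TCP position; "ee_rot": TCP orientation; "ft_force": force on the tool from outside, world axes, zero at the start; "torque": the same for the moment, N m; "width": opening from 0.0 (shut) to 1.0 (fully open); "gripper_force": force on a finger pad.
Only numpy, scipy, OpenCV 4.12 (cv2) and the standard library are available. Lean on these libraries where they do the work, as an engineer would, in place of code of your own. Each camera call takes 0.05 s, during which the arm holds its last target. There are 200 camera calls.

## Working session

There is one attempt and no reset: what is moved stays moved. The work goes in short steps, Python scripts to look and compute and a shell command to move; the robot and the scene stay as the last step left them, time stands still between calls to the robot, and variables do not carry over. Pictures are saved under pics/ and viewed, at most 10 in all, crops included, and the job is handed in when it is done.

```bash
mkdir -p pics
cat > h.py <<'E'
import numpy as np, cv2
from bench import read_state, get_image, sign_off
from scipy.spatial.transform import Rotation as R
def snap(cam,name):
    d=get_image(cam); cv2.imwrite(f'pics/{name}.png',d['color'][:,:,::-1]); np.savez(f'pics/{name}.npz',**d); return d
def ray(d,u,v,z):
    T=np.array(d['pose']); r=T[:3,:3]@[(u-d['cx'])/d['fx'],(v-d['cy'])/d['fy'],1]; o=T[:3,3]
    return o+r*(z-o[2])/r[2]
def proj(d,p):
    T=np.array(d['pose']); c=T[:3,:3].T@(np.array(p)-T[:3,3]); return c[0]/c[2]*d['fx']+d['cx'],c[1]/c[2]*d['fy']+d['cy']
E
python3 - <<'E'
from h import *
a=snap('top','t0');b=snap('side','s0')
print(a['pose'],a['fx'],b['pose']);s=read_state();print(s)
print(R.from_rotvec(s['ee_rot']).as_matrix())
E
```

```text
[[ 0.01041532 -0.9823865   0.18656978  0.28573466]
 [-0.99988313 -0.01232005 -0.00905264 -0.08101977]
 [ 0.01119174 -0.18645369 -0.9824      1.59532866]
 [ 0.          0.          0.          1.        ]] 545.344622250123 [[-9.98923273e-01 -2.06465604e-04  4.63923663e-02  5.21996429e-01]
 [-4.08354864e-02  4.78490468e-01 -8.77142711e-01  9.08067212e-01]
 [-2.20172052e-02 -8.78092723e-01 -4.77983695e-01  6.54352692e-01]
 [ 0.00000000e+00  0.00000000e+00  0.00000000e+00  1.00000000e+00]]
{'time_s': 0.1, 'joint_positions': array([-1.48151039,  0.42665364,  0.07387546,  1.60654867, -0.03409545,
        1.11076486, -0.06707706]), 'joint_velocities': array([-4.65050610e-04, -9.34550807e-04,  4.85492184e-04, -5.24485615e-04,
       -5.13960848e-05, -1.35968282e-03, -2.00805012e-04]), 'effort': array([ 9.04639775e-03, -9.37464452e+01,  3.67724374e+00, -4.55044591e+01,
       -4.86290606e-02,  1.66645943e-02,  3.86653585e-05]), 'tool_pos': array([0.15959714, 0.65541918, 0.16705438]), 'ee_rot': array([-3.74231030e-01, -3.11918025e+00,  1.74959077e-03]), 'ft_force': array([ 0.20622989, -0.21144626, -0.78526342]), 'torque': array([-0.02847393, -0.03594086, -0.04631334]), 'gripper_force': 0.0, 'width': 1.0008779503988028}
[[-9.71619398e-01  2.36549604e-01 -1.74878065e-04]
 [ 2.36549651e-01  9.71618779e-01 -1.10084553e-03]
 [-9.04897622e-05 -1.11097022e-03 -9.99999379e-01]]
```

View pics/t0.png

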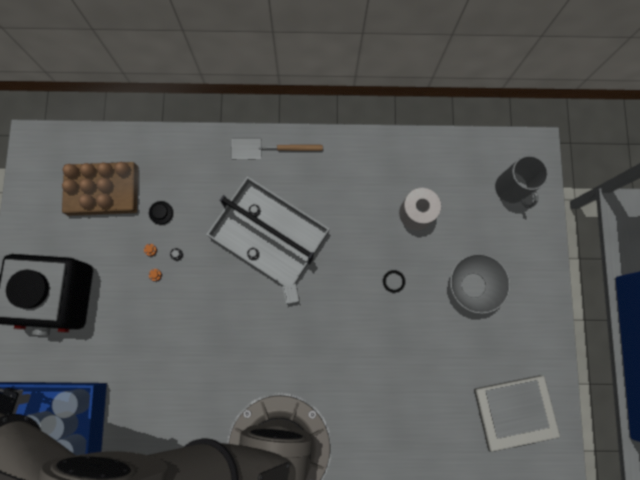

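View pics/s0.png

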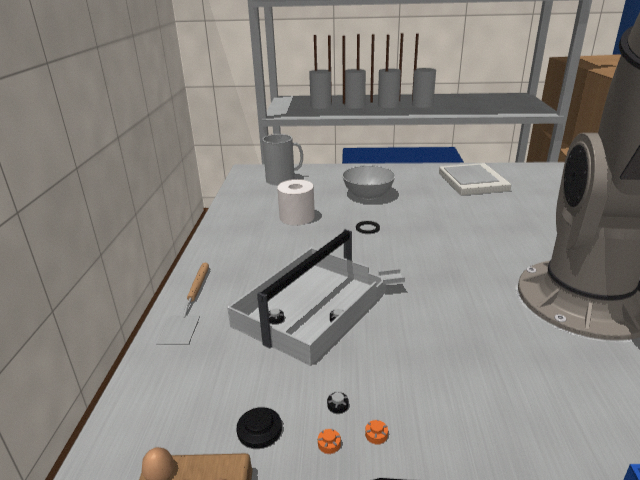

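Top view: coupling-shaped candidates are black with a steel hub at (176,254) and orange at (150,250) and (155,275). The black jar cap is at (160,212). The black one with the steel hub, at (338,401) in the side view, fits the description. The tote bar runs (222,199) to (312,262) and the spout is at (292,293). I'll confirm with an enlarged crop and measure.

Run:
```python
from h import *
a=dict(np.load('pics/t0.npz'));b=dict(np.load('pics/s0.npz'))
ca=cv2.resize(a['color'][165:315,130:350],None,fx=3.6,fy=3.6,interpolation=cv2.INTER_CUBIC)
cv2.imwrite('pics/c0.png',ca[:,:,::-1])
print(ca.shape)
def tri(pa,pb):
    A=[];y=[]
    for d,(u,v) in((a,pa),(b,pb)):
        T=d['pose'];o=T[:3,3];r=ray(d,u,v,0)-o;r/=np.linalg.norm(r);P=np.eye(3)-np.outer(r,r);A.append(P);y.append(P@o)
    return np.linalg.lstsq(np.vstack(A),np.hstack(y),rcond=None)[0]
# coupling: hue/dark blob in both views
for d,box,n in((a,(165,242,188,266),'top'),(b,(322,385,355,418),'side')):
    x0,y0,x1,y1=box;g=cv2.cvtColor(d['color'][y0:y1,x0:x1],cv2.COLOR_RGB2GRAY)
    m=(g<60).astype(np.uint8);c=max(cv2.findContours(m,0,2)[0],key=cv2.contourArea)
    (u,v),r=cv2.minEnclosingCircle(c);print(n,u+x0,v+y0,r,ray(d,u+x0,v+y0,.01),cv2.boundingRect(c))
print('coup hub',tri((176,253.5),(338,398)),ray(a,176,253.5,.018),ray(b,338,398,.018))
for n,p,z in(('bar+',(222,199),.125),('bar-',(312,262),.125),('c++',(209,235),.05),('c+-',(248,180),.05),('c--',(329,232),.05),('cap',(160,212),.02),('o1',(150,250),.02),('o2',(155,275),.02),('ca',(254,211),.02),('cb',(253,254),.02),('gasket',(394,281),.0)): print(n,ray(a,*p,z).round(3))
for n,p,z in(('bar+',(265,296),.125),('bar-',(349,232),.125)): print('side',n,ray(b,*p,z).round(3))
```

```text
(540, 792, 3)
top 177.3421049118042 254.73684215545654 5.4316816329956055 [0.53237515 0.30831742 0.01      ] (8, 8, 10, 11)
side 337.2653064727783 403.13265228271484 11.11114501953125 [0.53885952 0.31671863 0.01      ] (5, 11, 22, 17)
coup hub [0.53641511 0.31098394 0.01552233] [0.53473579 0.3104705  0.018     ] [0.53762061 0.3130053  0.018     ]
bar+ [0.673 0.165 0.125]
bar- [ 0.499 -0.087  0.125]
c++ [0.585 0.211 0.05 ]
c+- [0.751 0.104 0.05 ]
c-- [ 0.598 -0.135  0.05 ]
cap [0.658 0.364 0.02 ]
o1 [0.544 0.386 0.02 ]
o2 [0.471 0.367 0.02 ]
ca [0.665 0.087 0.02 ]
cb [0.536 0.086 0.02 ]
gasket [ 0.464 -0.329  0.   ]
side bar+ [0.673 0.173 0.125]
side bar- [ 0.518 -0.074  0.125]
```

View pics/c0.png

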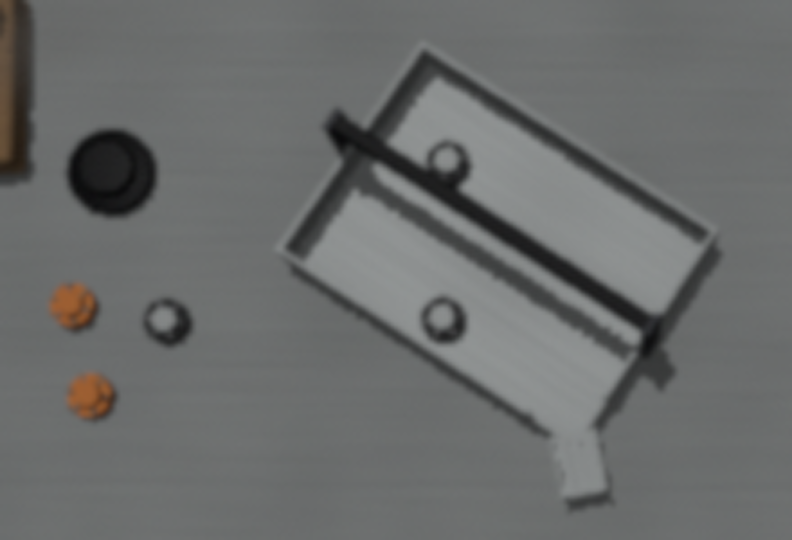

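The crop confirms it: the black coupling with a steel hub at crop (167,321) is the one meant, and the orange ones at (74,305) and (91,396) are not. The tote's spout is at (580,470), and couplings a and b are at (448,163) and (443,320). I'll move now, lifting and rounding the blender.

```bash
cat >> h.py <<'E'
def rel(p,yaw=None):
    "shift to p in tool axes/units as they stand after a pure z turn that puts tool y at yaw (deg)"
    s=read_state();M=R.from_rotvec(s['ee_rot']).as_matrix();cur=np.degrees(np.arctan2(M[1,1],M[0,1]));t=0
    if yaw is not None:
        t=-(yaw-cur+90)%180; t=90-t if False else None
        d=(yaw-cur+90)%180-90; t=-d/5; M=R.from_euler('z',d,degrees=True).as_matrix()@M
    print('t',s['time_s'],'tcp',s['tool_pos'].round(4),'yaw',cur.round(1),'zaxis',M[:,2].round(3),'turn z',t,'shift',(M.T@(np.array(p)-s['tool_pos'])/.03).round(2),'w',s['width'].round(3),'F',s['ft_force'].round(1),s['gripper_force'])
E
python3 -m crank '[[0,0,0,0,0,-1,1],[0,0,0,0,0,-1,1],[0,0,0,-1,-1,-1,1],[0,0,0,-1,-1,0,1],[0,0,0,-1,-1,0,1]]'
python3 -m crank '[[0,0,0,-1,-1,0,1],[0,0,0,-1,-1,0,1],[0,0,0,-1,-1,0,0.8],[0,0,0,-0.7,-0.6,0,0.8],[0,0,1,0,0,0,0.8]]'
python3 -m crank '[[0,0,1,0,0,0,0.8],[0,0,1,0,0,0,0.8],[0,0,1,0,0,0,0.8],[0,0,1,0,0,0,0.8],[0,0,1,0,0,0,0.8]]'
python3 -m crank '[[0,0,1,0,0,0,0.8],[0,0,1,0,0,0,0.8],[0,0,1,0,0,0,0.8],[0,0,0,0,0,0,0.8]]'
python3 -c "
from h import *
rel((.536,.312,.13),30)"
```

```text
time_s: 0.6
tool_pos: [0.2256, 0.5474, 0.257]
ee_rot: [0.374, 3.119, 0.001]
ft_force: [1.4, 0.4, -0.5]
width: 1.0
gripper_force: 0.0
time_s: 1.1
tool_pos: [0.3098, 0.4138, 0.2568]
ee_rot: [0.518, 3.098, -0.0]
ft_force: [0.5, 0.5, -1.1]
width: 0.809
gripper_force: 0.0
time_s: 1.6
tool_pos: [0.3072, 0.417, 0.2563]
ee_rot: [-1.174, -2.914, 0.001]
ft_force: [-0.3, 0.3, -0.8]
width: 0.802
gripper_force: 0.0
time_s: 2.0
tool_pos: [0.3072, 0.4171, 0.2563]
ee_rot: [-1.542, -2.737, 0.001]
ft_force: [-1.0, -0.2, -0.3]
width: 0.8
gripper_force: 0.0Traceback (most recent call last):
  File "<string>", line 3, in <module>
    rel((.536,.312,.13),30)
    ~~~^^^^^^^^^^^^^^^^^^^^
  File "h.py", line 17, in rel
    print('t',s['time_s'],'tcp',s['tool_pos'].round(4),'yaw',cur.round(1),'zaxis',M[:,2].round(3),'turn z',t,'shift',(M.T@(np.array(p)-s['tool_pos'])/.03).round(2),'w',s['width'].round(3),'F',s['ft_force'].round(1),s['gripper_force'])
                                                                                                                                                                        ^^^^^^^^^^^^^^^^
AttributeError: 'float' object has no attribute 'round'
```

```bash
sed -i "/t=-(yaw/d; s/s\['width'\].round(3)/round(s['width'],3)/" h.py
python3 -c "
from h import *
rel((.536,.312,.13),30)"
```

```text
t 2.0 tcp [0.3072 0.4171 0.2563] yaw 31.2 zaxis [-0. -0. -1.] turn z 0.24379016832924094 shift [-6.85  4.86  4.21] w 0.8 F [-1.  -0.2 -0.3] 0.0
```

```bash
python3 -m crank '[[0,0,0,-1,0.7,0,0.8],[0,0,0,-1,0.7,0.5,0.8],[0,0,0,-1,0.7,0.5,0.8],[0,0,0,-1,0.7,0.5,0.8],[0,0,0,-1,0.7,0.5,0.8]]' | head -2
python3 -m crank '[[0,0,0,-1,0.7,0.5,0.8],[0,0,0,-0.8,0.6,0.5,0.8],[0,0,0,0,0,0.5,0.8],[0,0,0,0,0,0.7,0.8],[0,0,0,0,0,0,0.8]]' | head -2
python3 -c "
from h import *
rel((.536,.312,.06))
d=snap('wrist','w1');print(np.array(d['pose']).round(3),proj(d,(.536,.312,.018)))"
```

```text
time_s: 2.5
tool_pos: [0.4761, 0.3429, 0.1959]
time_s: 3.0
tool_pos: [0.5346, 0.317, 0.1278]
t 3.0 tcp [0.5346 0.317  0.1278] yaw 31.4 zaxis [-0.004 -0.003 -1.   ] turn z 0 shift [-0.17 -0.04  2.26] w 0.799 F [-0.5  0.7  0.1] 0.0
[[ 0.853  0.506  0.128  0.498]
 [ 0.522 -0.825 -0.218  0.381]
 [-0.004  0.253 -0.968  0.345]
 [ 0.     0.     0.     1.   ]] (np.float64(311.7113365346079), np.float64(230.88405300195654))
```

View pics/w1.png

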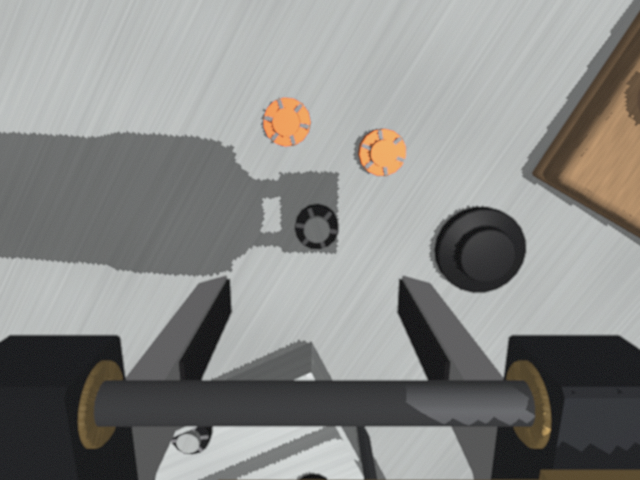

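The wrist view shows the coupling at (317,227), in the shadow between the fingers. The orange pair at (287,121) and (382,152) and the cap at (480,250) are clear of the fingers.

```bash
python3 -c "
from h import *
d=dict(np.load('pics/w1.npz'))
p=ray(d,317,226.5,.01);print(p,ray(d,317,230,.021)); p[2]=.004
rel(p)"
```

```text
[0.53868498 0.31565663 0.01      ] [0.53881013 0.31540648 0.021     ]
t 3.05 tcp [0.5352 0.3176 0.1295] yaw 31.4 zaxis [-0.002 -0.002 -1.   ] turn z 0 shift [-0.11  0.08  4.18] w 0.796 F [ 0.5 -0.1 -0.2] 0.0
```

```bash
python3 -m crank '[[0,0,0,-0.1,0.1,1,0.7],[0,0,0,0,0,1,0.7],[0,0,0,0,0,1,0.7],[0,0,0,0,0,0.6,0.7],[0,0,0,0,0,0.5,0.7]]' 
python3 -m crank '[[0,0,0,0,0,0,0.7],[0,0,0,0,0,0,0],[0,0,0,0,0,0,0],[0,0,0,0,0,0,0],[0,0,0,0,0,0,0]]'
python3 -m crank '[[0,0,0,0,0,0,0],[0,0,0,0,0,0,0],[0,0,0,0,0,0,0],[0,0,0,0,0,0,0]]'
```

```text
time_s: 3.55
tool_pos: [0.5404, 0.3175, 0.0075]
ee_rot: [-1.537, -2.74, -0.001]
ft_force: [0.7, 0.4, -0.1]
width: 0.701
gripper_force: 0.0
time_s: 4.05
tool_pos: [0.5408, 0.3171, 0.0083]
ee_rot: [1.539, 2.738, 0.002]
ft_force: [-0.1, 0.3, -0.0]
width: 0.395
gripper_force: 0.0
time_s: 4.45
tool_pos: [0.5404, 0.3168, 0.0075]
ee_rot: [-1.54, -2.738, 0.0]
ft_force: [0.1, -0.3, -0.0]
width: 0.054
gripper_force: 0.0
```

The opening went to 0.054, so the grip missed. I'll look.

```bash
python3 -m crank '[[0,0,0,0,0,-1,0],[0,0,0,0,0,-1,0],[0,0,0,0,0,-1,0.3],[0,0,0,0,0,-1,0.7],[0,0,0,0,0,0,0.8]]' 
python3 -c "
from h import *
d=snap('wrist','w2')
e=snap('side','s2')
im=np.vstack([cv2.resize(d['color'],(400,300)),cv2.resize(e['color'][300:480,220:460],(400,300))])
cv2.imwrite('pics/m2.png',im[:,:,::-1])"
```

```text
time_s: 4.95
tool_pos: [0.5424, 0.3179, 0.1315]
ee_rot: [1.539, 2.737, 0.008]
ft_force: [-0.1, -1.3, -0.5]
width: 0.226
gripper_force: 0.0
```

View pics/m2.png

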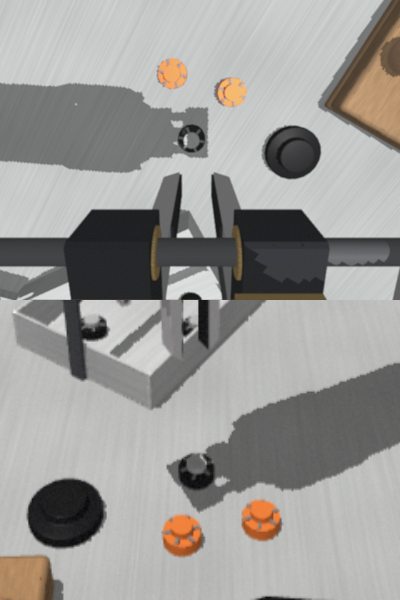

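The coupling is still at side (338,401), untouched. The fingers look off from where the TCP reading puts them, so I'll check the projections.

```bash
python3 -c "
from h import *
s=read_state();p=s['tool_pos'];M=R.from_rotvec(s['ee_rot']).as_matrix()
print(p,s['width'])
for n in('w2','s2'):
    d=dict(np.load(f'pics/{n}.npz'));print(n,d['pose'][:3,3].round(3),'tcp',np.round(proj(d,p),1),'grasp',np.round(proj(d,p-.019*M[:,2]),1),'coup',np.round(proj(d,(.5387,.3156,.014)),1), 'tips',[np.round(proj(d,p+w*.5*.094*s['width']*M[:,1]),0) for w in(-1,1)])
d=dict(np.load('pics/s2.npz'));im=d['color'][200:480,220:460]
cv2.imwrite('pics/m3.png',cv2.resize(im,None,fx=2,fy=2,interpolation=cv2.INTER_CUBIC)[:,:,::-1])"
```

```text
[0.54062332 0.31702563 0.12792292] 0.3071443685877213
w2 [0.504 0.381 0.349] tcp [308.7 267.1] grasp [308.4 279. ] coup [306.7 222.7] tips [array([282., 267.]), array([335., 267.])]
s2 [0.522 0.908 0.654] tcp [335.4 349.2] grasp [335.3 339.8] coup [337.3 400.9] tips [array([343., 346.]), array([327., 352.])]
```

View pics/m3.png

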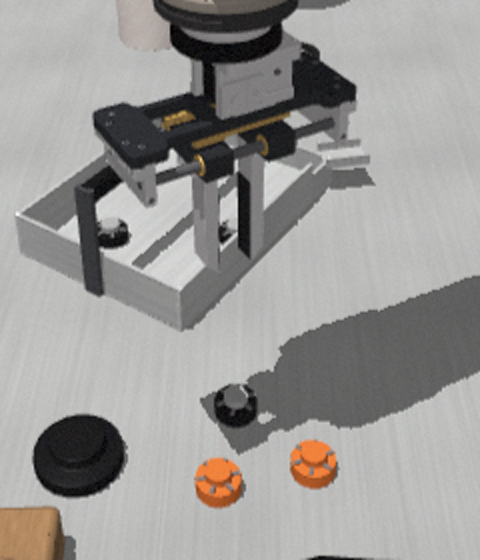

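```bash
python3 -c "
from h import *
w=dict(np.load('pics/w2.npz'));e=dict(np.load('pics/s2.npz'))
print('fx',w['fx'])
def tri(L):
    A=[];y=[]
    for d,(u,v) in L:
        o=d['pose'][:3,3];r=ray(d,u,v,-1)-o;r/=np.linalg.norm(r);P=np.eye(3)-np.outer(r,r);A+=[P];y+=[P@o]
    x,q,_,_=np.linalg.lstsq(np.vstack(A),np.hstack(y),rcond=None);return x.round(4),np.sqrt(q)
print(tri([(w,(315.5,280)),(e,(334.5,331.5))]))
print('side only at x plane; ray to z', [ray(e,334.5,331.5,z).round(3) for z in(.12,.14,.16,.18)])
print('o1',ray(w,369,146,.018),ray(e,220+313/2,200+450/2,.018),'o2',ray(w,275,114,.018),ray(e,220+218/2,200+470/2,.018))
s=read_state();print(s['tool_pos'],s['joint_positions'])"
```

```text
fx 425.32071655051817
(array([0.5404, 0.3251, 0.1696]), array([0.00137663]))
side only at x plane; ray to z [array([0.543, 0.265, 0.12 ]), array([0.543, 0.289, 0.14 ]), array([0.542, 0.313, 0.16 ]), array([0.541, 0.337, 0.18 ])]
o1 [0.54802343 0.39214835 0.018     ] [0.4762185  0.36693052 0.018     ] o2 [0.47522407 0.37525266 0.018     ] [0.55025135 0.38744597 0.018     ]
[0.54062332 0.31702563 0.12792292] [-0.92319379  0.40196601  0.37775239  1.77618582 -0.1732571   0.99492447
  0.06843132]
```

Both views put the fingertips about 35 mm above the TCP reading, so I stopped too high. I'll go lower, fingers open, and feel for the bench in small steps.

```bash
python3 -m crank '[[0,0,0,0,0,1,0.75],[0,0,0,0,0,1,0.75],[0,0,0,0,0,1,0.75],[0,0,0,0,0,0.8,0.75],[0,0,0,0,0,0,0.75]]' 
python3 -m crank '[[0,0,0,0,0,0.2,0.75],[0,0,0,0,0,0.2,0.75],[0,0,0,0,0,0.1,0.75],[0,0,0,0,0,0,0.75]]' | sed -n '2p;4,5p'
python3 -m crank '[[0,0,0,0,0,0.1,0.75],[0,0,0,0,0,0,0.75]]' | sed -n '2p;4p'
python3 -c "
from h import *
d=snap('side','s3');w=snap('wrist','w3')
im=np.vstack([cv2.resize(d['color'][340:450,250:430],(540,330),interpolation=2),cv2.resize(w['color'][130:350,180:440],(540,270))])
cv2.imwrite('pics/m4.png',im[:,:,::-1])"
```

```text
time_s: 5.55
tool_pos: [0.5378, 0.315, 0.0094]
ee_rot: [-1.538, -2.736, 0.01]
ft_force: [-0.0, -0.6, -0.2]
width: 0.725
gripper_force: 0.0
tool_pos: [0.5405, 0.3169, -0.0013]
ft_force: [-0.1, -0.4, 0.1]
width: 0.754
tool_pos: [0.5405, 0.3168, -0.0044]
ft_force: [0.5, -0.1, 0.6]
```

View pics/m4.png

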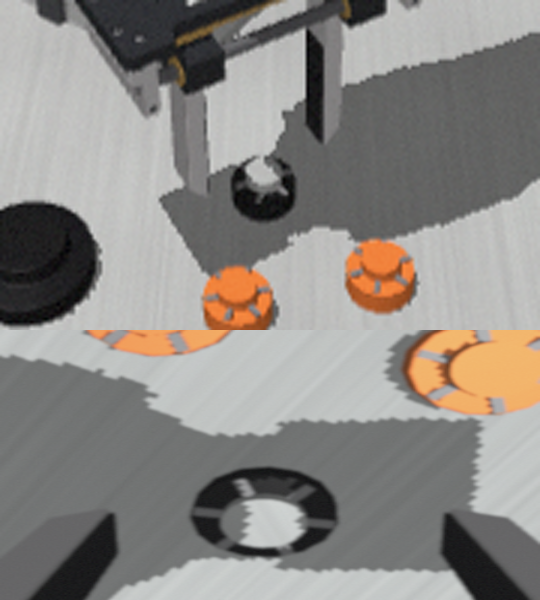

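The tips at crop (195,193) and (323,140) straddle the coupling at (263,188), but are still about 25 mm up. I'll continue down with force checks.

```bash
python3 -m crank '[[0,0,0,0,0,0.2,0.75],[0,0,0,0,0,0.2,0.75],[0,0,0,0,0,0,0.75]]' | sed -n '2p;4p'
python3 -m crank '[[0,0,0,0,0,0.1,0.75],[0,0,0,0,0,0,0.75]]' | sed -n '2p;4p'
python3 -m crank '[[0,0,0,0,0,0.1,0.75],[0,0,0,0,0,0,0.75]]' | sed -n '2p;4p'
python3 -c "
from h import *
d=snap('side','s4')
for u,v in((336.3,395.5),): 
  e=dict(np.load('pics/s3.npz'));print([ray(e,u,v,z).round(4) for z in(.02,.03,.04)])
M=R.from_rotvec(read_state()['ee_rot']).as_matrix()
print(M[:,2])"
```

```text
tool_pos: [0.5398, 0.3164, -0.0176]
ft_force: [0.3, 0.0, -0.4]
tool_pos: [0.5403, 0.3167, -0.0199]
ft_force: [-0.2, -0.8, 0.2]
tool_pos: [0.5403, 0.3167, -0.0228]
ft_force: [-0.3, -0.1, 1.1]
[array([0.5405, 0.3095, 0.02  ]), array([0.5402, 0.3189, 0.03  ]), array([0.5399, 0.3284, 0.04  ])]
[-2.16237442e-04 -1.47611911e-04 -9.99999966e-01]
```

```bash
python3 -m crank '[[0,0,0,0,0,0.1,0.75],[0,0,0,0,0,0,0.75]]' | sed -n '2p;4p'
python3 -m crank '[[0,0,0,0,0,0.1,0.75],[0,0,0,0,0,0,0.75]]' | sed -n '2p;4p'
python3 -m crank '[[0,0,0,0,0,0,0],[0,0,0,0,0,0,0],[0,0,0,0,0,0,0],[0,0,0,0,0,0,0],[0,0,0,0,0,0,0]]'
```

```text
tool_pos: [0.5403, 0.3167, -0.0258]
ft_force: [0.1, -0.4, -0.4]
tool_pos: [0.5403, 0.3167, -0.0288]
ft_force: [-1.1, -0.9, -0.3]
time_s: 7.9
tool_pos: [0.5404, 0.3168, -0.0284]
ee_rot: [-1.539, -2.739, 0.0]
ft_force: [-0.8, -0.1, 0.4]
width: 0.367
gripper_force: 30.0
```

Gripped at 0.367, which matches the 36 mm disc. The real tip height is about the reading plus 0.032 m. I'll lift, turn the closing line along the tote's x, and measure the placing spot.

```bash
python3 -m crank '[[0,0,0,0,0,-0.5,0],[0,0,0,0,0,-1,0],[0,0,0,0,0,-1,0],[0,0,0,0,0,-1,0],[0,0,0,0,0,-0.5,0]]' | tail -3
python3 -m crank '[[0,0,-1,0,0,0,0],[0,0,-1,0,0,0,0],[0,0,-1,0,0,0,0],[0,0,-1,0,0,0,0],[0,0,-1,0,0,0,0]]' | tail -3
python3 - <<'E'
from h import *
a=dict(np.load('pics/t0.npz'))
pp,pm,mm=[ray(a,*p,.05)[:2] for p in((209.2,233.9),(247.8,178.3),(328.9,230.6))]
c=(pp+mm)/2; x=pm-mm; yv=pp-pm
print('c',c,'len',np.linalg.norm(x),np.linalg.norm(yv),'ang',np.degrees(np.arctan2(x[1],x[0])),np.degrees(np.arctan2(yv[1],yv[0]))-90)
th=np.radians(57.3);ux=np.array([np.cos(th),np.sin(th)]);uy=np.array([-ux[1],ux[0]])
for n,q in(('a',(448,163)),('b',(443,320))):
    p=ray(a,130+q[0]/3.6,165+q[1]/3.6,.022)[:2]-c;print(n,p@ux,p@uy)
t=c-.08*ux+.06*uy;print('drop',t)
rel((t[0]+.003,t[1]+.003,.1),57.3)
E
```

```text
ft_force: [0.0, -0.0, -0.6]
width: 0.365
gripper_force: 30.0
ft_force: [-0.3, 0.2, -0.9]
width: 0.369
gripper_force: 30.0
c [0.59505803 0.03789147] len 0.2847532777792025 0.19845304055453844 ang 57.265705472554856 57.87615415946297
a 0.0784861262811471 -0.03446301712657024
b 0.007816918802010981 0.0755621091404239
drop [0.50134816 0.00298503]
t 8.9 tcp [0.5403 0.3166 0.0917] yaw 56.5 zaxis [-0. -0. -1.] turn z -0.15645078191482753 shift [-4.59 -9.36 -0.27] w 0.369 F [-0.3  0.2 -0.9] 29.999564588069916
```

```bash
python3 -m crank '[[0,0,0,-0.46,-0.94,0,0],[0,0,0,-0.46,-0.94,0,0],[0,0,0,-0.46,-0.94,0,0],[0,0,0,-0.46,-0.94,0,0],[0,0,0,-0.46,-0.94,0,0]]' | tail -2
python3 -m crank '[[0,0,0,-0.46,-0.94,0,0],[0,0,0,-0.46,-0.94,0,0],[0,0,0,-0.46,-0.94,0,0],[0,0,0,-0.46,-0.94,0,0],[0,0,0,-0.46,-0.94,0,0]]' | tail -2
python3 -m crank '[[0,0,0,0,0,0,0],[0,0,0,0,0,1,0],[0,0,0,0,0,0,0]]' | tail -2
python3 - <<'E'
from h import *
rel((.504,.006,-.0185))
d=snap('wrist','w5');e=snap('side','s5')
im=np.vstack([cv2.resize(d['color'],(400,300)),cv2.resize(e['color'][180:400,200:460],(400,300))])
cv2.imwrite('pics/m5.png',im[:,:,::-1])
E
```

```text
width: 0.371
gripper_force: 30.0
width: 0.369
gripper_force: 30.0
width: 0.366
gripper_force: 30.0
t 10.2 tcp [0.4971 0.0058 0.0596] yaw 56.3 zaxis [-0.004 -0.001 -1.   ] turn z 0 shift [-0.2   0.14  2.6 ] w 0.366 F [-0.7  0.1 -0.4] 29.99984622001648
```

View pics/m5.png

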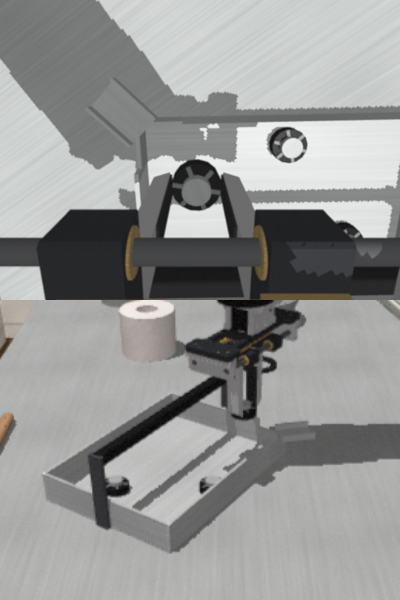

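The coupling is held over the tote's spout half, near the -x end. The bar is to its right-rear and clear, and coupling b at wrist (290,145) is away from the fingers. I'll lower in steps.

```bash
python3 -m crank '[[0,0,0,-0.05,0.25,0.6,0],[0,0,0,0,0,0.7,0],[0,0,0,0,0,0.7,0],[0,0,0,0,0,0.3,0],[0,0,0,0,0,0,0]]' | tail -5
python3 -m crank '[[0,0,0,0,0,0.2,0],[0,0,0,0,0,0,0]]' | tail -5
```

```text
tool_pos: [0.5041, 0.0112, -0.0075]
ee_rot: [-0.909, -3.006, 0.001]
ft_force: [0.3, -0.5, -0.7]
width: 0.368
gripper_force: 30.0
tool_pos: [0.5046, 0.0112, -0.0131]
ee_rot: [0.91, 3.006, 0.001]
ft_force: [0.9, -0.4, -1.1]
width: 0.367
gripper_force: 30.0
```

```bash
python3 -m crank '[[0,0,0,0,0,0.2,0],[0,0,0,0,0,0.1,0],[0,0,0,0,0,0,0]]' | tail -5
python3 -m crank '[[0,0,0,0,0,0,0.55],[0,0,0,0,0,0,0.55],[0,0,0,0,0,0,0.55],[0,0,0,0,0,0,0.55],[0,0,0,0,0,0,0.55]]' | tail -5
python3 -m crank '[[0,0,0,0,0,-0.5,0.55],[0,0,0,0,0,-1,0.55],[0,0,0,0,0,-1,0.55],[0,0,0,0,0,-1,0.55],[0,0,0,0,0,-1,0.55]]' | tail -5
python3 -m crank '[[0,0,0,0,0,-1,0.7],[0,0,0,0,0,-1,0.7],[0,0,0,0,0,0,0.7]]' | tail -5
python3 - <<'E'
from h import *
d=snap('wrist','w6')
t=snap('top','t6');e=snap('side','s6')
im=np.vstack([cv2.resize(d['color'],(400,300)),cv2.resize(t['color'][160:325,190:410],(400,300),interpolation=2)])
im=np.hstack([im,np.vstack([cv2.resize(e['color'][180:400,200:460],(400,300)),np.zeros((300,400,3),np.uint8)])])
cv2.imwrite('pics/m6.png',im[:,:,::-1])
for p in((.595,.038,.06),): rel(p,-32.5)
E
```

```text
tool_pos: [0.5041, 0.011, -0.0228]
ee_rot: [-0.91, -3.006, 0.0]
ft_force: [-0.3, 0.5, 0.1]
width: 0.366
gripper_force: 30.0
tool_pos: [0.5043, 0.011, -0.0224]
ee_rot: [0.91, 3.007, 0.0]
ft_force: [1.0, 0.6, -0.4]
width: 0.548
gripper_force: 0.0
tool_pos: [0.5041, 0.0109, 0.1138]
ee_rot: [-0.911, -3.007, 0.0]
ft_force: [-0.5, 0.2, -1.1]
width: 0.549
gripper_force: 0.0
tool_pos: [0.5063, 0.0112, 0.1761]
ee_rot: [0.909, 3.002, 0.005]
ft_force: [0.0, 0.0, 0.3]
width: 0.7
gripper_force: 0.0
t 12.75 tcp [0.5039 0.0111 0.1721] yaw 56.3 zaxis [ 0.  0. -1.] turn z 17.764305677142303 shift [2.39 2.08 3.74] w 0.7 F [ 0.   0.  -0.5] 0.0
```

View pics/m6.png

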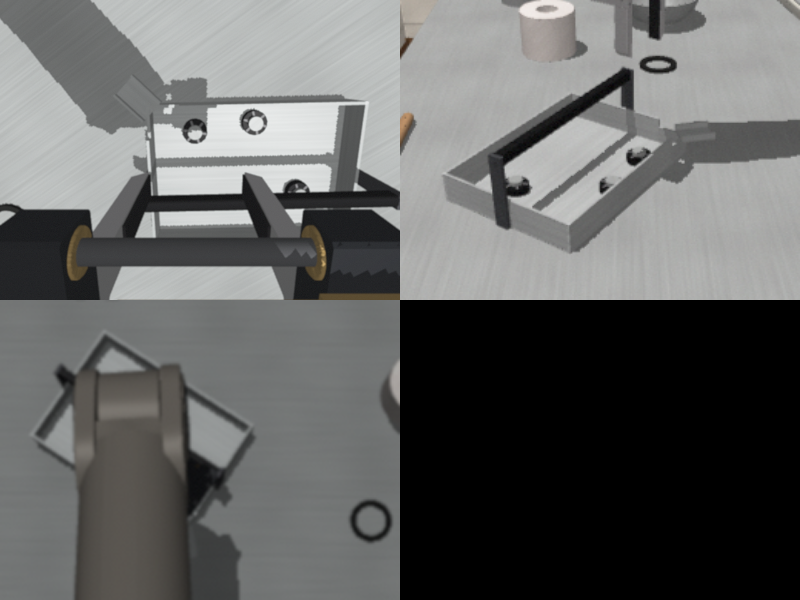

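The coupling lies in the tote at wrist (195,130). Coupling b is at (254,122) and a at (297,188), and the bar lies straight ahead of the fingers. Next I'll turn 90° and go over the bar's middle.

```bash
for i in 1 2 3; do :; done
python3 -m crank '[[0,0,1,0,0,0,0.9],[0,0,1,0,0,0,0.9],[0,0,1,0,0,0,0.9],[0,0,1,0,0,0,0.9],[0,0,1,0,0,0,0.9]]' | sed -n 3p
python3 -m crank '[[0,0,1,0,0,0,0.9],[0,0,1,0,0,0,0.9],[0,0,1,0,0,0,0.9],[0,0,1,0,0,0,0.9],[0,0,1,0,0,0,0.9]]' | sed -n 3p
python3 -m crank '[[0,0,1,0,0,0,0.9],[0,0,1,0,0,0,0.9],[0,0,1,0,0,0,0.9],[0,0,1,0,0,0,0.9],[0,0,1,0,0,0,0.9]]' | sed -n 3p
python3 -m crank '[[0,0,1,0,0,0,0.9],[0,0,1,0,0,0,0.9],[0,0,0.8,0,0,0,0.9],[0,0,0,0.8,0.7,0,0.9],[0,0,0,0.8,0.7,0,0.9]]' | sed -n 3p
python3 -m crank '[[0,0,0,0.8,0.7,0,0.9],[0,0,0,0,0,0,0.9],[0,0,0,0,0,0,0.9]]' | sed -n 3p
python3 - <<'E'
from h import *
rel((.598,.041,.066),-32.5)
d=snap('wrist','w7');g=cv2.cvtColor(d['color'],cv2.COLOR_RGB2GRAY);s=snap('side','s7')
for v in range(20,480,40):
    r=np.where(g[v]<45)[0]; print(v,[(int(k[0]),int(k[-1])) for k in np.split(r,np.where(np.diff(r)>2)[0]+1) if len(k)>4])
p=read_state()['tool_pos']
M=R.from_rotvec(read_state()['ee_rot']).as_matrix()
for k in(-.1,-.05,0,.05,.1):print('ax',np.round(proj(d,[*(p+k*M[:,0])[:2],.125]),0))
print(np.array(d['pose']).round(3))
E
```

```text
ee_rot: [-1.544, -2.734, 0.003]
ee_rot: [-2.099, -2.336, 0.003]
ee_rot: [-2.556, -1.826, 0.003]
ee_rot: [-2.756, -1.506, 0.002]
ee_rot: [2.757, 1.506, -0.005]
t 15.05 tcp [0.5955 0.0372 0.1708] yaw -32.7 zaxis [-0.003 -0.002 -1.   ] turn z -0.0392365746584062 shift [0.16 0.01 3.49] w 0.901 F [-0.2 -0.5  0.4] 0.0
20 []
60 []
100 []
140 []
180 [(223, 230)]
220 []
260 []
300 [(203, 219), (307, 324), (410, 425)]
340 [(0, 95), (177, 206), (307, 324), (422, 451), (533, 639)]
380 [(0, 57), (165, 186), (306, 325), (443, 464), (571, 639)]
420 [(38, 47), (581, 590)]
460 [(0, 8), (18, 37), (41, 113), (515, 610), (621, 639)]
ax [314. 385.]
ax [314. 319.]
ax [314. 248.]
ax [314. 169.]
ax [314.  83.]
[[ 0.841 -0.522 -0.138  0.636]
 [-0.54  -0.814 -0.214  0.1  ]
 [-0.001  0.255 -0.967  0.388]
 [ 0.     0.     0.     1.   ]]
```

The bar is at columns 307–324, centred between the fingers and aligned. I'll descend, close and lift a little.

```bash
python3 -m crank '[[0,0,0,0.15,0,0.8,0.9],[0,0,0,0,0,0.8,0.9],[0,0,0,0,0,0.8,0.9],[0,0,0,0,0,0.7,0.9],[0,0,0,0,0,0.4,0.9]]' | sed -n '2p;4p'
python3 -m crank '[[0,0,0,0,0,0,0.9],[0,0,0,0,0,0,0],[0,0,0,0,0,0,0],[0,0,0,0,0,0,0],[0,0,0,0,0,0,0]]' | sed -n '2p;4,6p'
python3 -m crank '[[0,0,0,0,0,0,0],[0,0,0,0,0,0,0],[0,0,0,0,0,0,0],[0,0,0,0,0,0,0],[0,0,0,0,0,0,0]]' | sed -n '2p;4,6p'
python3 -m crank '[[0,0,0,0,0,-0.2,0],[0,0,0,0,0,-0.3,0],[0,0,0,0,0,-0.3,0],[0,0,0,0,0,-0.4,0],[0,0,0,0,0,0,0]]' | sed -n '2p;4,6p'
```

```text
tool_pos: [0.5972, 0.0411, 0.0662]
ft_force: [0.1, -0.5, -0.1]
tool_pos: [0.5989, 0.0415, 0.0681]
ft_force: [0.2, -0.0, -0.3]
width: 0.594
gripper_force: 0.0
tool_pos: [0.5986, 0.0414, 0.0675]
ft_force: [1.5, -0.2, -0.1]
width: 0.172
gripper_force: 0.0
tool_pos: [0.5998, 0.0415, 0.1056]
ft_force: [-0.1, -1.7, -6.2]
width: 0.148
gripper_force: 30.0
```

Gripped at 14 mm, with about 6 N of weight on the wrist. I'll lift higher and then tilt gradually.

```bash
python3 -m crank '[[0,0,0,0,0,-0.5,0],[0,0,0,0,0,-0.7,0],[0,0,0,0,0,-0.7,0],[0,0,0,0,0,-0.7,0],[0,0,0,0,0,-0.7,0]]' | sed -n '2p;4,6p'
python3 -m crank '[[0,0,0,0,0,-0.7,0],[0,0,0,0,0,-0.4,0],[0,0,0,0,0,0,0],[-0.2,0.3,0,0,0,0,0],[-0.2,0.3,0,0,0,0,0]]' | sed -n '2p;4,6p'
python3 -m crank '[[-0.2,0.3,0,0,0,0,0],[-0.2,0.3,0,0,0,0,0],[-0.2,0.3,0,0,0,0,0],[-0.2,0.3,0,0,0,0,0],[-0.2,0.3,0,0,0,0,0]]' | sed -n '2p;4,6p'
python3 -m crank '[[-0.2,0.3,0,0,0,0,0],[-0.2,0.3,0,0,0,0,0],[-0.2,0.3,0,0,0,0,0],[-0.2,0.3,0,0,0,0,0],[-0.2,0.3,0,0,0,0,0]]' | sed -n '2p;4,6p'
python3 -m crank '[[-0.2,0.3,0,0,0,0,0],[-0.2,0.3,0,0,0,0,0],[-0.2,0.3,0,0,0,0,0],[-0.2,0.3,0,0,0,0,0],[0,0,0,0,0,0,0]]' | sed -n '2p;4,6p'
python3 - <<'E'
from h import *
s=read_state();M=R.from_rotvec(s['ee_rot']).as_matrix();print('t',s['time_s'],'tilt',np.degrees(np.arccos(-M[2,2])),'x up',np.degrees(np.arcsin(M[2,0])),'toteY',np.degrees(np.arcsin(-M[2,1])))
E
```

```text
tool_pos: [0.5984, 0.0412, 0.2041]
ft_force: [0.2, 0.5, -5.2]
width: 0.147
gripper_force: 30.0
tool_pos: [0.5981, 0.0414, 0.2343]
ft_force: [0.4, 0.4, -6.3]
width: 0.143
gripper_force: 30.0
tool_pos: [0.5977, 0.0412, 0.2343]
ft_force: [1.6, 0.5, -7.0]
width: 0.148
gripper_force: 30.0
tool_pos: [0.5976, 0.0412, 0.2342]
ft_force: [0.1, -0.7, -6.0]
width: 0.145
gripper_force: 30.0
tool_pos: [0.5968, 0.0408, 0.2338]
ft_force: [-0.5, -0.2, -4.7]
width: 0.147
gripper_force: 30.0
t 19.65 tilt 28.717928859054126 x up 23.600207228792456 toteY -15.40852720615844
```

```bash
python3 -m crank '[[0,0,0,0,0,0,0],[0,0,0,0,0,0,0],[0,0,0,0,0,0,0],[0,0,0,0,0,0,0],[0,0,0,0,0,0,0]]' | sed -n '2p;4,6p'
python3 - <<'E'
from h import *
s=read_state();M=R.from_rotvec(s['ee_rot']).as_matrix();p=np.array(s['tool_pos'])
T=M@np.diag([1,-1,-1]); h=p-.0475*M[:,2]
W=lambda q: h+T@(np.array(q)-[0,0,.115])
print('corner',W((-.14,.1,.004)),'spout',W((-.165,.125,.03)))
ims=[]
for n,(x0,y0,x1,y1) in(('wrist',(0,0,640,480)),('side',(160,80,500,335))):
    d=snap(n,n[0]+'8');im=d['color'].copy()
    for q in((-.144,.104,.034),(-.144,-.104,.05),(.144,-.104,.05),(.144,.104,.05),(-.15,0,.125),(.15,0,.125)):
        u=np.round(proj(d,W(q))).astype(int); cv2.circle(im,tuple(int(k) for k in u),3,(255,0,0),1)
        print(n,q,u)
    ims.append(cv2.resize(im[y0:y1,x0:x1],(400,300) if n=='x' else (533,400) if 0 else (400,300),interpolation=2))
d=snap('side','s9')['color'][80:335,160:500]
big=cv2.resize(dict(np.load('pics/w8.npz'))['color'],(400,300));im=np.vstack([np.hstack(ims),np.hstack([big,cv2.resize(d,(400,300),interpolation=2)])])
cv2.imwrite('pics/m8.png',im[:,:,::-1])
E
```

```text
tool_pos: [0.5987, 0.0414, 0.2355]
ft_force: [0.4, 0.9, -5.5]
width: 0.148
gripper_force: 30.0
corner [ 0.48647932 -0.00161813  0.09693201] spout [ 0.4443891  -0.01246435  0.10299608]
wrist (-0.144, 0.104, 0.034) [165 451]
wrist (-0.144, -0.104, 0.05) [471 468]
wrist (0.144, -0.104, 0.05) [526 -18]
wrist (0.144, 0.104, 0.05) [103 -19]
wrist (-0.15, 0, 0.125) [314 596]
wrist (0.15, 0, 0.125) [ 315 -118]
side (-0.144, 0.104, 0.034) [373 248]
side (-0.144, -0.104, 0.05) [303 196]
side (0.144, -0.104, 0.05) [219 190]
side (0.144, 0.104, 0.05) [306 250]
side (-0.15, 0, 0.125) [355 188]
side (0.15, 0, 0.125) [276 179]
```

View pics/m8.png

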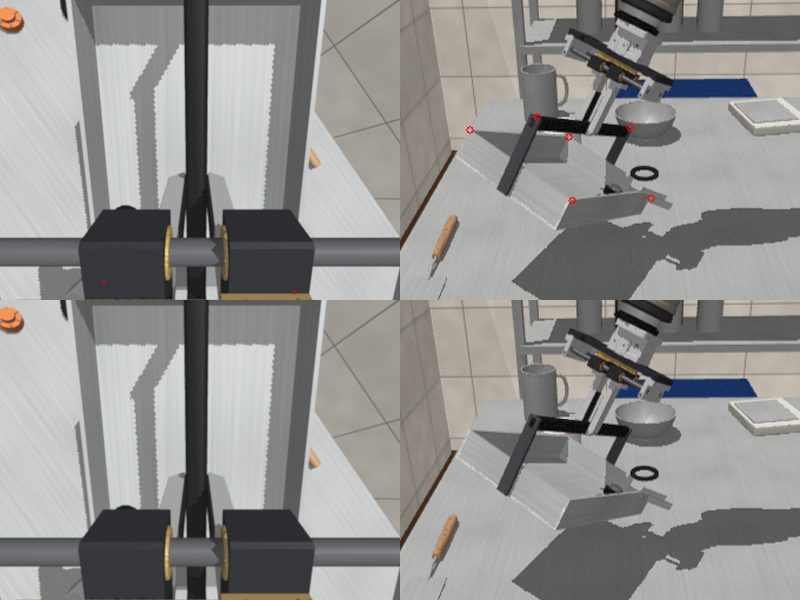

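The tote is up and tilted, with the bar where the rigid prediction puts it. The visible floor is empty. A dark blob shows near the spout at side (340,241), and one edge peeks out at wrist (200,330), so I'll compute its place in the tote's frame.

```bash
cat > loc.py <<'E'
from h import *
import sys
def loc(n,pts,zt=.018):
    s=read_state();M=R.from_rotvec(s['ee_rot']).as_matrix();p=np.array(s['tool_pos'])
    T=M@np.diag([1,-1,-1]); h=p-.0475*M[:,2]
    d=dict(np.load(f'pics/{n}.npz'));P=d['pose']
    o=T.T@(P[:3,3]-h)+[0,0,.115]
    for u,v in pts:
        r=T.T@(P[:3,:3]@[(u-d['cx'])/d['fx'],(v-d['cy'])/d['fy'],1]);print(n,(u,v),(o+r*(zt-o[2])/r[2]).round(3))
if __name__=='__main__':
    loc('w8',[(200,328),(200,335),(314,300),(150,330)]);loc('s8',[(340,241),(335,243),(345,240)])
    g=cv2.cvtColor(np.load('pics/w8.npz')['color'],cv2.COLOR_RGB2GRAY)
    for v in range(318,342,3): print(v,''.join('#' if k<40 else '+' if k<80 else '.' for k in g[v,130:290:2]))
    g=cv2.cvtColor(np.load('pics/s9.npz')['color'],cv2.COLOR_RGB2GRAY)
    for v in range(226,254,1): print(v,''.join('#' if k<45 else '+' if k<90 else '.' for k in g[v,310:390]))
E
python3 loc.py
```

```text
w8 (200, 328) [-0.058  0.078  0.018]
w8 (200, 335) [-0.063  0.079  0.018]
w8 (314, 300) [-0.038  0.     0.018]
w8 (150, 330) [-0.06   0.113  0.018]
s8 (340, 241) [-0.109  0.044  0.018]
s8 (335, 243) [-0.078  0.049  0.018]
s8 (345, 240) [-0.137  0.042  0.018]
318 ................................................................................
321 ................................................................................
324 ................................................................................
327 ................................................................................
330 ................................+#####+.........................................
333 .............................#############+.....................................
336 ..................+++++++++++++++++++++++++++++++++++++++++++++++++++++.........
339 ................+++++++++++++++++++++++++++++++++++++++++++++++++++++++.........
226 ..............................................####................###+..........
227 ..............................................###+................###+..
[... 1518 characters left out ...]
....................
246 ............................................................+...................
247 .........................................................+......................
248 ...........................................................+....................
249 ................................................................................
250 ................................................................................
251 ................................................................................
252 ................................................................................
253 ................................................................................
```

The blobs place couplings at about (-0.076,0.078) and (-0.11,0.044) in the tote's frame. Both rest against something, which implies the third is in the corner itself, and all are under 75 mm from it. I'll check that everything is still and hand in.

```bash
python3 -m crank '[[0,0,0,0,0,0,0],[0,0,0,0,0,0,0],[0,0,0,0,0,0,0],[0,0,0,0,0,0,0],[0,0,0,0,0,0,0]]'
python3 - <<'E'
from h import *
a=np.load('pics/s9.npz')['color'];b=snap('side','s10')['color'];w=snap('wrist','w10')['color'];w0=np.load('pics/w8.npz')['color']
for p,q in((a[130:270,200:420],b[130:270,200:420]),(w0,w)): 
    D=np.abs(p.astype(int)-q).max(2);print((D>40).sum(), D.mean())
s=read_state();print(s['time_s'],np.abs(s['joint_velocities']).max())
if (np.abs(a[130:270,200:420].astype(int)-b[130:270,200:420]).max(2)>40).sum()<150: print(sign_off())
E
```

```text
time_s: 20.8
tool_pos: [0.5986, 0.0414, 0.2356]
ee_rot: [2.633, 1.439, 0.769]
ft_force: [-0.9, 0.5, -6.1]
width: 0.143
gripper_force: 30.0
20 2.978701298701299
81 1.5978059895833334
20.9 0.003280917225032008
the job is handed in; nothing more can be done
None
```

I handed the job in with the bench coupling in the tote and the tote held still above its place, tilted about 29° with the spout corner lowest; two couplings were seen near that corner, but the third was out of view and I only inferred that it sits in the corner.

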